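Put three setup tools back on their own shadow plates

TASK

The chuck key, the step clamp and the little spirit level have been put down on each other's shadow plates. Put each one back on its own plate, lying flat along the dark outline of its shape (the key's cross bar on the outline's cross bar), using the empty cork pad to set one aside on the way. Leave the tape roll and the USB stick where they are.

Things in the scene. Friction and masses are not known exactly. Their poses are not given: they have to be found in the camera images.
- chuck_key: T-shaped plain steel chuck key, loose, 0.09 kg, lying flat, 11 mm high: round shaft 11 mm thick along x, from x = -37 mm (6 mm square tip) to the cross bar at x = +33 mm (8 mm thick, 64 mm long along y); axes of both 6 mm up. Origin on the underside, z up; centre of mass about 10 mm toward the bar. Starts on clamp_plate, shaft roughly along the plate's length
- step_clamp: plain aluminium clamp strap with a slot, loose, about 0.1 kg, 24 mm (x) by 72 mm (y) by 10 mm high. Origin at the centre of its underside, z up. Starts on level_plate, overhanging its two ends. It may lie either way round on its outline.
- level_vial: small clear block spirit level with a green vial, loose, about 0.014 kg, 15 mm (x) by 36 mm (y) by 15 mm high. Origin at the centre of its underside, z up. Starts on key_plate. It may lie either way round on its outline.
- key_bar (a point): point at the middle of the chuck key's cross bar, on the shaft's axis, 33 mm from the key's origin along its +x and 6 mm up
- key_plate: fixed grey shadow plate of the chuck key, 94 mm (x) by 84 mm (y), 8 mm thick, with a dark flat T-shaped outline (not a recess). Origin at the centre of its underside. The outline is laid out in the key's own axes: the key belongs with its origin over the plate's origin and its x axis along the plate's x, cross bar at x = +33 mm
- clamp_plate: fixed grey shadow plate of the step clamp, 50 mm (x) by 96 mm (y), 8 mm thick, with a dark flat rectangle of 32 by 80 mm at its middle, long side along y. Origin at the centre of its underside
- level_plate: fixed grey shadow plate of the spirit level, the smallest: 42 mm (x) by 60 mm (y), 8 mm thick, with a dark flat rectangle of 22 by 42 mm at its middle, long side along y. Origin at the centre of its underside
- spare_pad: fixed plain cork pad, 90 by 90 mm, 8 mm thick, empty, without an outline: free to set a tool aside. Origin at the centre of its underside
- tape: roll of masking tape lying flat, about 103 mm across and 25 mm high, loose: a bystander, leave alone. Origin at the centre of its underside
- usb_stick: red USB stick lying flat, 18 by 52 by 9 mm, loose: a bystander, leave alone. Origin at the centre of its underside
There are look-alikes about, which are no part of the job. What is shaped like the key_plate but green or red is not meant.

How it is judged (in metres and radians):
At the end, for the whole second after the job is handed in: Key, clamp and level each lie on their own plate: origins within 12 mm in plan, within 0.26 rad of the outline (clamp and level either way round, the key with its bar on the bar), underside within 5 mm of the plate's top, flat within 0.2 rad, at rest; tape and USB stick moved under 15 mm (horizontal distance between chuck_key and key_plate below 0.012 m and angle between the x axis of chuck_key and the x axis of key_plate, either way round below 0.26 rad and z of chuck_key in the frame of key_plate between 0.005 and 0.013 m and angle between each of chuck_key, step_clamp, level_vial's own z axis and vertical below 0.2 rad and linear speed of each of chuck_key, step_clamp, level_vial below 0.02 m/s and x of key_bar in the frame of key_plate above 0.015 m and horizontal distance between step_clamp and clamp_plate below 0.012 m and angle between the x axis of step_clamp and the x axis of clamp_plate, either way round below 0.26 rad and z of step_clamp in the frame of clamp_plate between 0.005 and 0.013 m and horizontal distance between level_vial and level_plate below 0.012 m and angle between the x axis of level_vial and the x axis of level_plate, either way round below 0.26 rad and z of level_vial in the frame of level_plate between 0.005 and 0.013 m); the robot touches nothing.
It fails at once if the tape roll was moved by more than 15 mm (distance of tape from where it was at the start of the episode above 0.015 m).
It fails at once if the USB stick was moved by more than 15 mm (distance of usb_stick from where it was at the start of the episode above 0.015 m).
It also fails if it takes over 102 s, if anything falls off the work surface, if the arm or the gripper's body presses on something with over 40 N, if the wrist force passes 120 N, or if a joint passes its speed limit or range.

ROBOT

A 7-joint arm with a two-finger parallel gripper is mounted at the origin on the work surface; the furniture and walls round the work are solid. World frame = base frame: x ahead of the robot, y to its left, z up, the work surface at z = 0. Lengths are in m, angles in degrees, forces in N, time in s.
With the tool pointing down it reaches from about 0.4 to 0.9 m from the base axis. Payload 5.5 kg.
Tool frame: the origin (TCP) lies between the finger pads; the fingertips stand 22 mm ahead of it and the grasp point (between the pads) lies 3 mm ahead of it (robot.tcp_to_tips is the distance from the TCP to the fingertips, in m); z points along the fingers, y is the line along which they close (so a half turn about z gives the same grasp; the last joint's range is limited). The gripper opens to 92 mm and grips with 3 to 60 N. Pads are 19 mm wide; open, the fingers measure 130 mm over their backs; the gripper's body (75 mm by 190 mm) begins 47 mm behind the grasp point.
Start: joints at [86.7, 28.699, -24.465, 88.831, 12.651, 65.22, -12.049], TCP at [0.205, -0.617, 0.249] pointing down, gripper open.
Joint ranges: [-164.97, 164.97], [-17.58, 116.51], [-87.97, 89.64], [11.32, 138.91], [-80.73, 260.73], [10.89, 115.49], [-147.41, 147.41]. Speed limits (degrees/s): [147.25, 147.25, 180, 180, 180, 180, 180].

INTERFACE

Orientations are given as a 3x3 rotation matrix whose columns are the frame's x, y, z axes.
In Python, from bench import robot gives the robot as it stands.
- The arm moves only by the tool arm_command, never from a script. Its argument "targets" is one flat list of numbers, 7 for each row, row after row: the opening, from -1 (shut) to 1 (fully open), then the shift along the tool's x, y, z as a fraction of full scale, then the turn, a rotation vector about the tool's x, y, z as a fraction of full scale. A call has 1 to 10 rows; each row is the pose to reach, as a shift and turn from the pose commanded when the call began, along the tool's axes at that moment; what a row does not reach only later rows make up. Full scale, the value 1, is 250 mm for a shift and pi/4 rad for a turn. A row lasts 1/10 s, in which the tool goes at most 50 mm and 8.59 degrees, less where a joint would pass 70% of its speed; a pose out of reach is approached as far as the arm can. A call with a number of a shift or a turn outside -1 to 1 is refused whole. A call with a gripper value outside its range is refused whole. The fingers move at their own pace and stop on an object; the grip force is fixed at half the most. Time passes only in rows, so rows that repeat a pose let the fingers close. It gives the time, the measured TCP pose, the force, the opening and the grip force at its end, in the units of the state.
- robot.read_state(): the state, without advancing time (a new reading comes with each control period).
- robot.capture(name): name is "scene" or "side" or "wrist"; returns (picture, depth): 480x640x3 uint8, blue, green, red; 480x640 float32, m along the optical axis (not along the pixel's ray), 0 where there is no reading.
- robot.camera_info(name): a dict with "fx", "fy", "cx", "cy" (pixels), "k1" (the pictures are not rectified: a ray, as slopes to the right and down, at radius r is drawn at 1 + k1 r^2 times it, then the intrinsics apply), "R" (3x3) and "t" (3): a world point X has camera coordinates R X + t. Camera axes: x right, y down, z forward; pixel columns grow to the right and rows downward; lengths in m; the calibration is good to about 2 mm. A picture is of the moment at which its call begins: read the wrist's pose just before it. camera_info takes no time and is no camera call; for the wrist camera it gives the pose at the moment of the call.
- robot.close_job(): hands the job in; it is judged then, once.
The state is a dict: "time": time; "joint_positions": joint angles; "dq": joint speeds; "joint_torque": joint torques, N m; "position": TCP position; "eef_rot": TCP orientation; "wrist_force": force on the tool from outside, world axes, zero at the start; "torque": the same for the moment, N m; "gripper_width": finger opening in m; "finger_force": force on a finger pad.
Only numpy, scipy, OpenCV 4.12 (cv2) and the standard library are available. Lean on these libraries where they do the work, as an engineer would, in place of code of your own. Each camera call takes 0.05 s, during which the arm holds its last target. There are 200 camera calls.

## Working session

There is one attempt and no reset: what is moved stays moved. The work goes in short steps, Python scripts to look and compute and a tool call to move; the robot and the scene stay as the last step left them, time stands still between calls to the robot, and variables do not carry over. Pictures are saved under pics/ and viewed, at most 14 in all, crops included, and the job is handed in when it is done.

Besides the shell and the picture viewer there is one more tool, called after "Emit:" as name(argument=value, ...) on one line, values as JSON. arm_command: Moves the arm, as the interface text tells. Shift numbers are shares of 250 mm and turn numbers shares of pi/4 rad, none past 1 either way. Its arguments: {"type":"object","properties":{"targets":{"type":"array"}},"required":["targets"]}

```bash
ls; mkdir -p pics; python3 - <<'E'
from bench import robot
import cv2,numpy as np
s=robot.read_state();print(s['time'],s['position'],s['eef_rot'],s['gripper_width'],robot.tcp_to_tips)
for n in("scene","side"):
    p,d=robot.capture(n);cv2.imwrite(f"pics/{n}0.png",p);np.save(f"{n}_d.npy",d);print(n,robot.camera_info(n))
E
```

```text
pics
0.0 [ 0.20470093 -0.61622052  0.24766671] [[ 9.48960353e-01  3.15394870e-01 -5.70296500e-04]
 [ 3.15395381e-01 -9.48958496e-01  1.87766860e-03]
 [ 5.10193354e-05 -1.96170194e-03 -9.99998075e-01]] 0.09178464457463463 0.022
scene {'fx': 562.2580445319213, 'fy': 562.2580445319213, 'cx': 318.52708068759404, 'cy': 240.04433652286988, 'k1': -0.07313727048912043, 'R': array([[-0.87366292, -0.48630546, -0.01483556],
       [-0.37812522,  0.69787018, -0.60827504],
       [ 0.30616077, -0.52581765, -0.79358766]]), 't': array([0.28153654, 0.39682758, 0.69614313])}
side {'fx': 438.4177077320492, 'fy': 438.4177077320492, 'cx': 321.08761685062615, 'cy': 245.04598025101828, 'k1': -0.0809653666099705, 'R': array([[ 0.99642131,  0.0824238 , -0.01873187],
       [ 0.04395491, -0.69456516, -0.71808579],
       [-0.07219787,  0.71469263, -0.69570246]]), 't': array([-0.43844604, -0.17128907,  1.16564519])}
```

View pics/scene0.png

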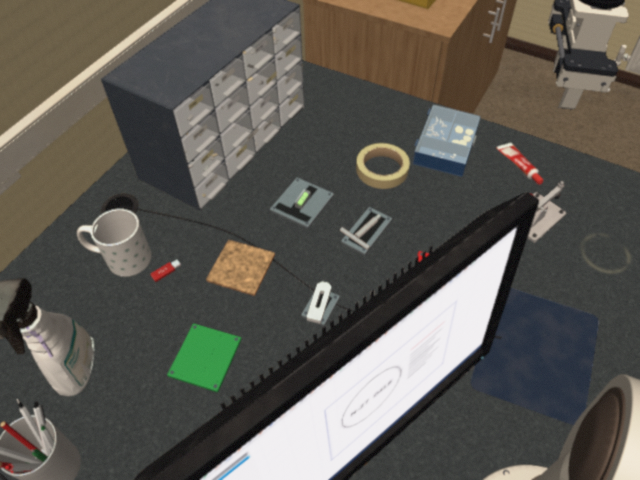

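View pics/side0.png

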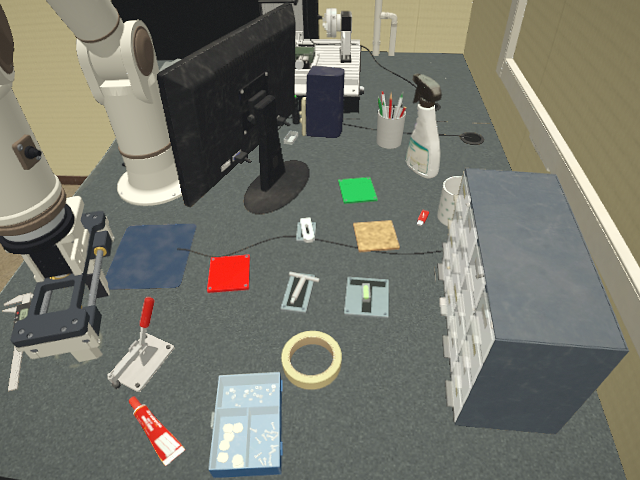

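The scene view shows the key plate with the level at (303,201), the clamp plate with the key at (366,229), the level plate with the clamp at (320,303) and the cork pad at (241,267). The side view has the same things at (367,297), (299,291), (306,230) and (376,236). The monitor and drawers are obstacles.

```bash
cat > h.py <<'E'
from bench import robot
import cv2,numpy as np
def rays(ci,px):
    px=np.asarray(px,float).reshape(-1,2)
    K=np.array([[ci['fx'],0,ci['cx']],[0,ci['fy'],ci['cy']],[0,0,1]])
    u=cv2.undistortPoints(px.reshape(-1,1,2),K,np.array([ci['k1'],0,0,0.])).reshape(-1,2)
    return np.c_[u,np.ones(len(u))]
def plane(ci,px,z):
    R,t=np.array(ci['R']),np.array(ci['t']);c=-R.T@t;d=rays(ci,px)@R
    return c+d*((z-c[2])/d[:,2])[:,None]
def deep(ci,px,D):
    R,t=np.array(ci['R']),np.array(ci['t'])
    return np.array([R.T@(r*D[int(p[1]),int(p[0])]-t) for r,p in zip(rays(ci,px),px)])
E
python3 - <<'E'
from h import *
np.set_printoptions(precision=3,suppress=True)
D=np.load("side_d.npy");ci=robot.camera_info("side")
P=dict(keyplateTL=(346,279),TR=(389,279),BR=(388,315),BL=(346,315),clampplate=[(288,273),(317,278),(309,311),(281,307)],lvl=(306,230),cork=(376,236),usb=(422,217),tape=(311,335),tapeleft=(283,358),mon_top=(290,12),mon_botR=(294,130),mon_L=(165,75),mon_Lb=(190,198),base=(275,200),base2=(308,170),base3=(250,205),drawTL=(465,172),drawFrontTL=(495,350),drawbot=(452,415),drawback=(445,225),mug=(450,185),red=(229,272),box=(215,380),toggle=(148,310))
for k,v in P.items():
    v=np.atleast_2d(v);print(k,*deep(ci,v,D))
c2=robot.camera_info("scene");D2=np.load("scene_d.npy")
print('scene',deep(c2,[(303,201),(366,229),(320,303),(241,267),(382,165),(530,200),(200,130),(110,80),(300,20)],D2))
w=robot.camera_info("wrist");print(w['fx'],np.array(w['R']),-np.array(w['R']).T@w['t'])
E
```

```text
keyplateTL [ 0.518 -0.317  0.002]
TR [ 0.606 -0.31   0.001]
BR [ 0.602 -0.401  0.   ]
BL [ 0.522 -0.408  0.003]
clampplate [ 0.396 -0.307  0.001] [ 0.458 -0.317  0.001] [ 0.45  -0.403  0.002] [ 0.395 -0.401  0.006]
lvl [ 0.421 -0.182  0.011]
cork [ 0.579 -0.191  0.009]
usb [ 0.687 -0.121  0.012]
tape [ 0.462 -0.473  0.024]
tapeleft [ 0.419 -0.523  0.025]
mon_top [0.355 0.203 0.368]
mon_botR [0.334 0.275 0.006]
mon_L [ 0.192 -0.202  0.38 ]
mon_Lb [ 0.173 -0.195  0.103]
base [ 0.333 -0.08   0.014]
base2 [0.4   0.06  0.009]
base3 [ 0.275 -0.102  0.012]
drawTL [ 0.721 -0.257  0.234]
drawFrontTL [ 0.707 -0.614  0.221]
drawbot [ 0.7   -0.596  0.002]
drawback [ 0.741 -0.134  0.002]
mug [ 0.747 -0.075  0.074]
red [ 0.275 -0.323  0.013]
box [ 0.304 -0.561  0.   ]
toggle [ 0.187 -0.492  0.095]
scene [[ 0.551 -0.353  0.022]
 [ 0.423 -0.356  0.014]
 [ 0.423 -0.186  0.008]
 [ 0.577 -0.184  0.007]
 [ 0.471 -0.526  0.001]
 [ 0.184 -0.194  0.381]
 [ 0.714 -0.3    0.168]
 [ 0.861 -0.27   0.241]
 [ 0.958 -1.029 -0.084]]
400.7037148156629 [[ 0.316 -0.949 -0.002]
 [-0.913 -0.304  0.273]
 [-0.259 -0.084 -0.962]] [ 0.274 -0.592  0.384]
```

Emit:
arm_command(targets=[1,0.1,-0.05,-0.1,0,0,0,1,0.25,-0.12,-0.15,0,0,0,1,0.4,-0.2,-0.2,0,0,0,1,0.6,-0.3,-0.25,0,0,0,1,0.75,-0.36,-0.3,0,0,0,1,0.88,-0.42,-0.34,0,0,0,1,0.88,-0.42,-0.34,0,0,0])

```text
time: 0.8
position: [0.387, -0.4423, 0.3357]
eef_rot: [[0.946, 0.325, 0.005], [0.325, -0.946, 0.0], [0.004, 0.001, -1.0]]
wrist_force: [-0.6, 0.4, -0.1]
gripper_width: 0.092
finger_force: 0.0
```

```bash
python3 - <<'E'
from h import *
p,d=robot.capture("side");cv2.imwrite("pics/side1.png",p)
s=robot.read_state();print(s['time'],s['position'],s['joint_positions'])
E
```

```text
0.85 [ 0.38373632 -0.44510337  0.33464364] [ 70.9168307   18.87100306 -30.92812966  92.08202852  10.03678445
  71.74515126 -33.02709279]
```

View pics/side1.png

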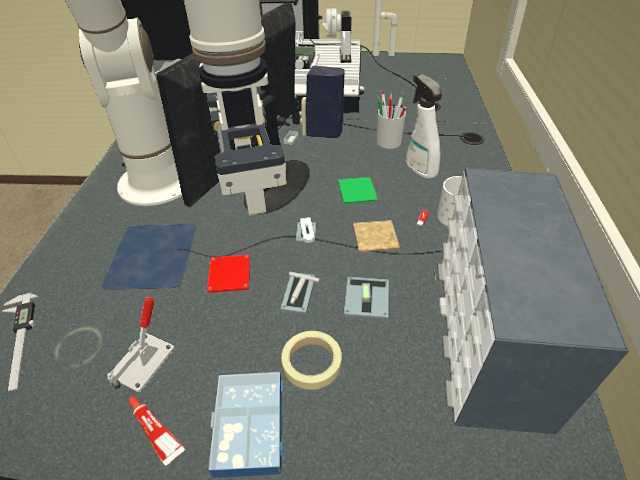

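The arm stays clear of the monitor, with the gripper at (250,160) in the picture. I'll continue to an overview pose.

Emit:
arm_command(targets=[1,0.17,-0.08,0,0,0,0.08,1,0.34,-0.16,0,0,0,0.17,1,0.5,-0.24,0,0,0,0.25,1,0.67,-0.32,0,0,0,0.34,1,0.84,-0.4,0,0,0,0.42,1,0.84,-0.4,0,0,0,0.42,1,0.84,-0.4,0,0,0,0.42])

```text
time: 1.55
position: [0.5483, -0.2864, 0.3326]
eef_rot: [[1.0, -0.007, -0.002], [-0.007, -1.0, 0.001], [-0.002, -0.001, -1.0]]
wrist_force: [-0.4, -0.7, -0.2]
gripper_width: 0.0919
finger_force: 0.0
```

```bash
python3 - <<'E'
from h import *
s=robot.read_state();ci=robot.camera_info("wrist")
p,d=robot.capture("wrist");cv2.imwrite("pics/w1.png",p);np.savez("w1.npz",p=p,d=d,**{k:np.array(v) for k,v in ci.items()})
print(s['time'],s['position'],s['eef_rot'],s['joint_positions'],s['dq'])
E
```

```text
1.55 [ 0.54831609 -0.28644711  0.33262855] [[ 9.99974174e-01 -6.97807570e-03 -1.72011201e-03]
 [-6.97716752e-03 -9.99975517e-01  5.33414313e-04]
 [-1.72379211e-03 -5.21399027e-04 -9.99998378e-01]] [ 48.81851015  22.79069134 -32.02819629  87.55760238  12.38702646
  73.31594127 -75.18353082] [ 2.6162768  -0.4983673   2.06926238  0.36298313  0.52312711  0.24869016
  0.30094412]
```

View pics/w1.png

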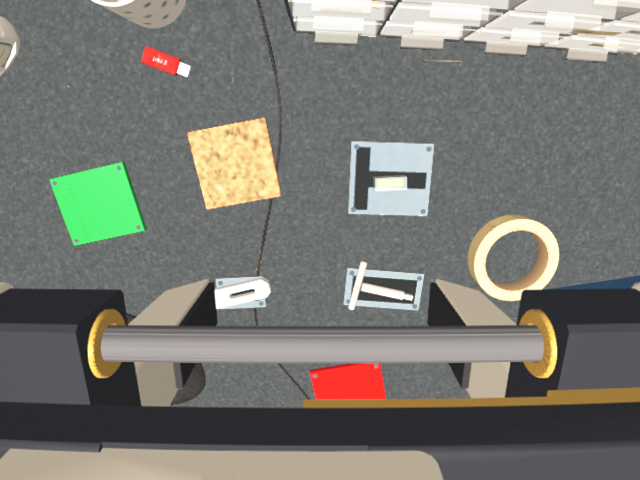

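The wrist view shows the key plate at (391,179) with the outline's bar on the left (+y), and the level on it at (390,184). The clamp plate with the key is at (384,289), with its bar on the left. The level plate with the clamp is at (242,291), the cork at (234,163), the tape at (513,258) and the USB stick at (166,62).

```bash
cat > m.py <<'E'
from h import *
np.set_printoptions(precision=4,suppress=True)
def rect(ci,c,z):
    w=plane(ci,c.reshape(-1,2),z)[:,:2].astype(np.float32)
    (cx,cy),(a,b),_=r=cv2.minAreaRect(w*1000)
    q=cv2.boxPoints(r);e=max([q[1]-q[0],q[2]-q[1]],key=np.linalg.norm)
    return np.array([cx,cy]),sorted((a,b)),(np.degrees(np.arctan2(e[1],e[0]))+90)%180-90 # mm; long-side dir
def cont(m,box):
    x0,y0,x1,y1=box;k=np.zeros_like(m);k[y0:y1,x0:x1]=m[y0:y1,x0:x1]
    c=cv2.findContours(k,cv2.RETR_EXTERNAL,cv2.CHAIN_APPROX_NONE)[0]
    return max(c,key=cv2.contourArea)
E
python3 - <<'E'
from m import *
f=np.load("w1.npz");p=f['p'];ci={k:f[k] for k in('fx','fy','cx','cy','k1','R','t')}
for n,q in dict(plate=(415,155),plate2=(412,300),plate3=(225,302),carpet=(320,200),lvl=(390,184),key=(358,285),clamp=(262,288),dark=(362,170)).items(): print(n,p[q[1],q[0]])
hsv=cv2.cvtColor(p,cv2.COLOR_BGR2HSV);V=hsv[...,2]
# plate or tool: bright; use fill
bright=cv2.inRange(p,(90,90,90),(255,255,255))
boxes=dict(key=(335,130,450,228),clamp=(335,258,432,320),cork=(180,110,290,215))
cork=cv2.inRange(hsv,(5,80,60),(25,255,255))
for n,b in boxes.items(): print(n,rect(ci,cv2.convexHull(cont(cork if n=='cork' else bright,b)),.008))
tool=cv2.inRange(p,(185,185,185),(255,255,255))
for n,b,z in(('key',(335,258,432,320),.014),('clamp',(205,270,275,312),.018)): 
    c=cont(tool,b);print(n,rect(ci,c,z),cv2.boundingRect(c),cv2.contourArea(c))
x=p[130:320,200:440];cv2.imwrite("pics/w1c.png",cv2.resize(x,None,fx=3.3,fy=3.1,interpolation=cv2.INTER_CUBIC))
E
```

```text
plate [227 222 205]
plate2 [104 110 109]
plate3 [255 255 255]
carpet [111 110 107]
lvl [222 255 253]
key [253 254 254]
clamp [255 255 255]
dark [69 71 71]
key (array([ 559.9008, -368.2689]), [112.01898956298828, 136.2897186279297], np.float32(89.9005))
clamp (array([ 424.3499, -359.807 ]), [82.07620239257812, 119.18635559082031], np.float32(89.58902))
cork (array([ 578.866 , -185.7621]), [91.1101303100586, 91.16557312011719], np.float32(-80.053856))
key (array([ 428.7392, -359.4175]), [62.97332000732422, 93.77986907958984], np.float32(84.83447)) (344, 262, 80, 48) 2736.0
clamp (array([ 425.4486, -186.6575]), [40.16904830932617, 69.21369934082031], np.float32(-87.183784)) (214, 277, 57, 32) 1447.5
```

View pics/w1c.png

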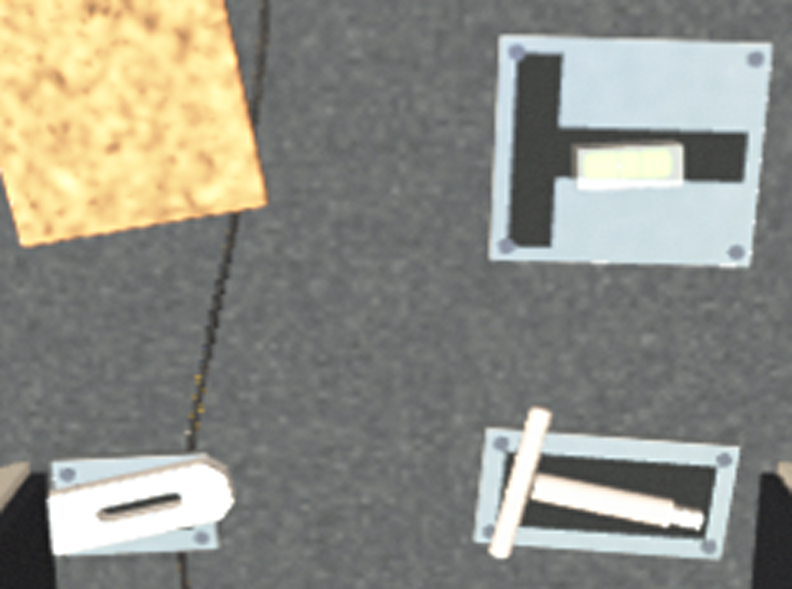

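```bash
python3 - <<'E'
from m import *
f=np.load("w1.npz");ci={k:f[k] for k in('fx','fy','cx','cy','k1','R','t')}
W=lambda L,z:plane(ci,np.array(L,float)/[3.3,3.1]+[200,130],z)[:,:2]*1000
ang=lambda a,b:np.degrees(np.arctan2(*(b-a)[::-1]))
def quad(n,L,z):
    w=W(L,z);print(n,w.mean(0),'edges',[(round(float(np.linalg.norm(w[i]-w[i-1])),1),round(float(ang(w[i-1],w[i])),1)) for i in range(4)])
quad('keyplate',[(499,35),(772,43),(750,267),(490,260)],.008)
quad('clampplate',[(487,428),(739,447),(720,558),(475,543)],.008)
quad('level top?',[(575,150),(684,146),(683,186),(577,190)],.023)
w=W([(67,474),(202,538),(50,462),(217,549)],.008);print('lvlplate',w[:2].mean(0),w[2:].mean(0),ang(w[2],w[3]),'diag')
w=W([(540,408),(500,558),(703,518),(535,485)],.014);print('key bar',w[:2].mean(0),ang(w[1],w[0]),np.linalg.norm(w[0]-w[1]),'tip',w[2],'dir',ang(w[2],w[:2].mean(0)),np.linalg.norm(w[2]-w[:2].mean(0)))
w=W([(100,517),(180,497),(53,556),(213,522),(51,493),(205,457),(51,524),(232,492)],.018);print('clamp slot',w[:2].mean(0),ang(w[1],w[0]),'edges',ang(w[3],w[2]),ang(w[5],w[4]),'ends',w[6:].mean(0),ang(w[7],w[6]),np.linalg.norm(w[6]-w[7]))
c=-ci['R'].T@ci['t'];print(c)
E
```

```text
keyplate [ 560.4373 -363.9548] edges [(83.3, -1.5), (93.4, -91.9), (83.5, 178.3), (93.2, 88.0)]
clampplate [ 423.9001 -360.9706] edges [(49.7, -4.6), (94.6, -95.3), (48.5, 175.2), (94.4, 85.4)]
level top? [ 557.2597 -362.1817] edges [(14.5, 4.3), (36.8, -88.0), (14.4, -178.6), (36.1, 92.1)]
lvlplate [ 420.0148 -183.2053] [ 420.1423 -182.9473] -122.03269678959872 diag
key bar [ 431.2112 -327.8901] -12.0868229423128 65.10543131076433 tip [ 416.1971 -396.91  ] dir 77.72747317617596 70.63407597412255
clamp slot [ 424.0525 -187.255 ] 105.58791677937415 edges 103.49085910790247 104.46982899168295 ends [ 423.584  -187.6213] 101.17322968108894 69.50654420524702
[ 0.6218 -0.2861  0.4686]
```

Emit:
arm_command(targets=[1,0,0.05,0.08,0,0,-0.18,1,0,0.1,0.16,0,0,-0.36,1,0,0.15,0.25,0,0,-0.54,1,0,0.2,0.33,0,0,-0.72,1,0,0.25,0.42,0,0,-0.9,1,0.04,0.3,0.5,0,0,-1,1,0.04,0.3,0.5,0,0,-1])

```text
time: 2.3
position: [0.5534, -0.3664, 0.2043]
eef_rot: [[0.717, 0.697, -0.006], [0.697, -0.717, 0.002], [-0.003, -0.005, -1.0]]
wrist_force: [-0.6, -0.5, -1.0]
gripper_width: 0.0917
finger_force: 0.0
```

Emit:
arm_command(targets=[0,0,0,0.1,0,0,-0.18,0,0,0,0.15,0,0,-0.36,0,0,0,0.2,0,0,-0.54,0,0,0,0.25,0,0,-0.72,0,0,0,0.28,0,0,-0.9,0,0,0,0.28,0,0,-1,0,0,0,0.28,0,0,-1])

```text
time: 3.0
position: [0.5563, -0.3633, 0.1389]
eef_rot: [[0.012, 1.0, -0.001], [1.0, -0.012, -0.0], [-0.0, -0.001, -1.0]]
wrist_force: [-0.4, 0.4, -0.3]
gripper_width: 0.0465
finger_force: 0.0
```

```bash
python3 - <<'E'
from h import *
s=robot.read_state();ci=robot.camera_info("wrist")
p,d=robot.capture("wrist");cv2.imwrite("pics/w2.png",p)
print(s['time'],s['position'],s['eef_rot'],s['gripper_width'],s['joint_positions'])
E
```

```text
3.0 [ 0.55627877 -0.36332329  0.13889605] [[ 1.22747147e-02  9.99924264e-01 -8.92832784e-04]
 [ 9.99924576e-01 -1.22750800e-02 -4.04811853e-04]
 [-4.15740788e-04 -8.87796493e-04 -9.99999519e-01]] 0.04653886067197147 [ 60.68324713  42.56690331 -44.66030491  91.04091925  33.19663061
  60.41458118   6.01009226]
```

View pics/w2.png

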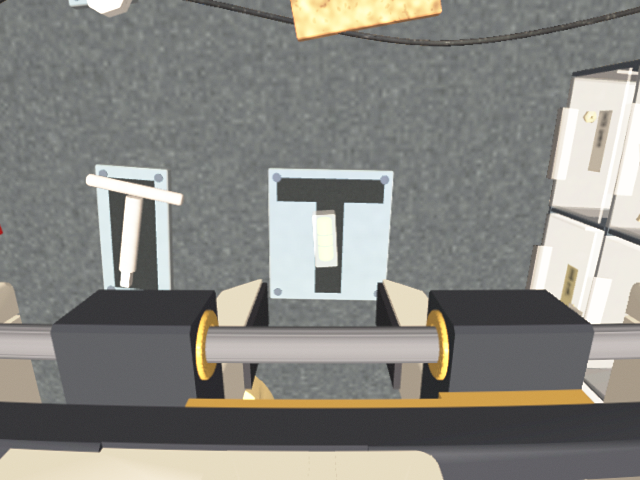

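The level is at (325,238) between the jaws, slightly turned and over the outline's stem. The key and clamp plate are at (132,230). Going down to grip.

Emit:
arm_command(targets=[0,0,0,0.1,0,0,0,0,0,0,0.2,0,0,0,0,0,0,0.3,0,0,0,0,0,0,0.36,0,0,0,0,0,0,0.4,0,0,0,0,0,0,0.415,0,0,0,0,0,0,0.415,0,0,0,0,0,0,0.415,0,0,0])

```text
time: 3.85
position: [0.5585, -0.3621, 0.0361]
eef_rot: [[0.009, 1.0, 0.002], [1.0, -0.009, -0.001], [-0.001, 0.002, -1.0]]
wrist_force: [0.2, 0.1, -0.1]
gripper_width: 0.0462
finger_force: 0.0
```

Emit:
arm_command(targets=[-1,0,0,0,0,0,0,-1,0,0,0,0,0,0,-1,0,0,0,0,0,0,-1,0,0,0,0,0,0,-1,0,0,0,0,0,0,-1,0,0,0,0,0,0])

```text
time: 4.45
position: [0.5578, -0.3619, 0.0351]
eef_rot: [[0.009, 1.0, 0.0], [1.0, -0.009, -0.0], [-0.0, 0.0, -1.0]]
wrist_force: [-0.3, -0.1, 1.4]
gripper_width: 0.0145
finger_force: 30.0
```

Emit:
arm_command(targets=[-1,0,0,-0.12,0,0,0,-1,0,0,-0.24,0,0,0,-1,0.12,0,-0.28,0,0,0,-1,0.26,0,-0.28,0,0,0,-1,0.4,0.05,-0.28,0,0,0,-1,0.54,0.08,-0.28,0,0,0,-1,0.66,0.08,-0.28,0,0,0,-1,0.7,0.08,-0.24,0,0,0,-1,0.7,0.08,-0.16,0,0,0,-1,0.7,0.08,-0.1,0,0,0])

```text
time: 5.45
position: [0.5787, -0.1876, 0.0586]
eef_rot: [[0.009, 1.0, -0.001], [1.0, -0.009, -0.001], [-0.001, -0.001, -1.0]]
wrist_force: [-1.5, 0.0, -1.4]
gripper_width: 0.0149
finger_force: 30.0
```

Emit:
arm_command(targets=[-1,0,0,0.05,0,0,0,-1,0,0,0.08,0,0,0,-1,0,0,0.095,0,0,0,-1,0,0,0.095,0,0,0,-1,0,0,0.095,0,0,0])

```text
time: 5.95
position: [0.5798, -0.1872, 0.0366]
eef_rot: [[0.009, 1.0, 0.001], [1.0, -0.009, -0.0], [-0.0, 0.001, -1.0]]
wrist_force: [0.6, -0.5, -0.9]
gripper_width: 0.0145
finger_force: 30.0
```

Emit:
arm_command(targets=[-1,0,0,0.006,0,0,0,-1,0,0,0.006,0,0,0,-0.4,0,0,0.006,0,0,0,-0.4,0,0,0.006,0,0,0,-0.4,0,0,0.006,0,0,0])

```text
time: 6.45
position: [0.5793, -0.187, 0.0348]
eef_rot: [[0.009, 1.0, -0.0], [1.0, -0.009, -0.0], [-0.0, -0.0, -1.0]]
wrist_force: [0.1, 0.3, 0.8]
gripper_width: 0.0276
finger_force: 0.0
```

Emit:
arm_command(targets=[-0.4,0,0,-0.1,0,0,0,-0.4,0,0,-0.25,0,0,0,-0.4,0,0,-0.42,0,0,0,-0.4,0,0,-0.6,0,0,0,0,0,0,-0.6,0,0,0,0,0,0,-0.6,0,0,0])

```text
time: 7.05
position: [0.58, -0.1873, 0.1861]
eef_rot: [[0.009, 1.0, 0.002], [1.0, -0.009, -0.002], [-0.002, 0.002, -1.0]]
wrist_force: [0.3, -0.5, -0.2]
gripper_width: 0.0394
finger_force: 0.0
```

```bash
python3 - <<'E'
from h import *
s=robot.read_state();ci=robot.camera_info("wrist")
p,d=robot.capture("wrist");cv2.imwrite("pics/w3.png",p);np.savez("w3.npz",p=p,d=d,**{k:np.array(v) for k,v in ci.items()})
print(s['time'],s['position'],s['eef_rot'],s['gripper_width'],s['dq'])
E
```

```text
7.05 [ 0.58000746 -0.18730013  0.18611708] [[ 0.00928452  0.99995393  0.00243649]
 [ 0.99995568 -0.00928069 -0.00158129]
 [-0.00155861  0.00245107 -0.99999578]] 0.03935229386394651 [-0.35976326  2.13073681  1.63275642  2.0013855   0.30558649 -0.08605395
 -0.00471595]
```

View pics/w3.png

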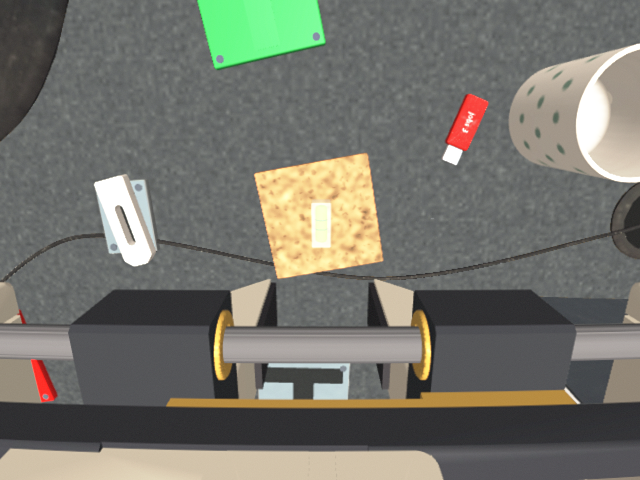

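The level lies on the cork at (321,224). The clamp is at (127,220) and the USB stick is undisturbed. Next the key.

Emit:
arm_command(targets=[0,-0.11,-0.1,0,0,0,0.05,0,-0.22,-0.2,0,0,0,0.1,0,-0.33,-0.3,0,0,0,0.16,0,-0.44,-0.4,0.1,0,0,0.21,0,-0.55,-0.51,0.2,0,0,0.256,0,-0.66,-0.608,0.3,0,0,0.256,0,-0.66,-0.608,0.36,0,0,0.256,0,-0.66,-0.608,0.36,0,0,0.256])

```text
time: 7.9
position: [0.4226, -0.3497, 0.0911]
eef_rot: [[0.211, 0.977, -0.005], [0.977, -0.211, 0.005], [0.004, -0.006, -1.0]]
wrist_force: [0.5, 0.6, 0.7]
gripper_width: 0.0457
finger_force: 0.0
```

```bash
python3 - <<'E'
from h import *
s=robot.read_state();ci=robot.camera_info("wrist")
p,d=robot.capture("wrist");cv2.imwrite("pics/w4.png",p);np.savez("w4.npz",p=p,d=d,**{k:np.array(v) for k,v in ci.items()})
print(s['time'],s['position'],s['eef_rot'],s['gripper_width'],s['dq'])
E
```

```text
7.9 [ 0.42256309 -0.34972724  0.09112691] [[ 0.21101277  0.97746974 -0.00515001]
 [ 0.97747647 -0.21098866  0.00485195]
 [ 0.00365604 -0.00605784 -0.99997497]] 0.045714747850984866 [-1.7347495  -2.16330006 -3.80482245 -1.88428416 -1.74310236  1.27045222
  0.94436402]
```

View pics/w4.png

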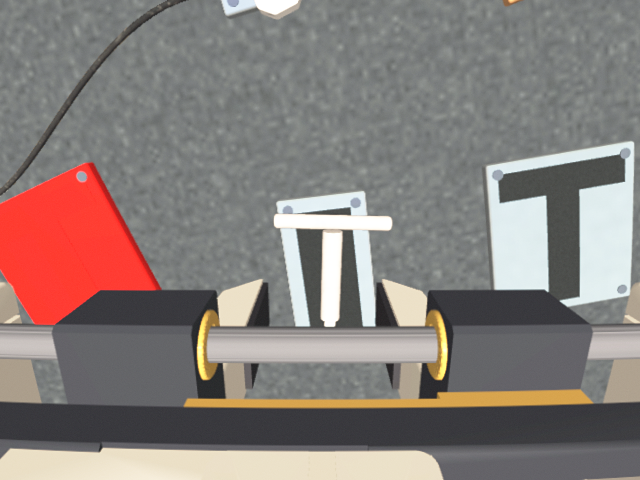

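The key is nicely framed, with its bar middle at (333,222) and its shaft end near (330,323). The empty T outline is on the right.

```bash
python3 - <<'E'
from m import *
f=np.load("w4.npz");ci={k:f[k] for k in('fx','fy','cx','cy','k1','R','t')}
w=plane(ci,[(275,220),(392,223),(331,235),(330,318)],.014)[:,:2]*1000;print('key',w,'mid',w[:2].mean(0),np.degrees(np.arctan2(*(w[2]-w[3])[::-1])),np.degrees(np.arctan2(*(w[0]-w[1])[::-1])))
w=plane(ci,[(486,167),(634,142),(278,203),(364,191)],.008)[:,:2]*1000;print('keyplate +y corners',w[:2].mean(0),np.degrees(np.arctan2(*(w[0]-w[1])[::-1])),'clampplate',w[2:].mean(0),np.degrees(np.arctan2(*(w[2]-w[3])[::-1])))
E
```

```text
key [[ 401.8661 -319.8749]
 [ 464.1092 -334.9145]
 [ 430.0607 -334.5922]
 [ 419.1761 -383.8205]] mid [ 432.9877 -327.3947] 77.5323145135057 166.41624905939693
keyplate +y corners [ 562.0813 -317.711 ] 177.99441217544705 clampplate [ 428.7678 -313.7206] 175.91313347651572
```

Emit:
arm_command(targets=[0,0,0,0.08,0,0,0,0,0,0,0.15,0,0,0,0,0,0,0.2,0,0,0,0,0,0,0.22,0,0,0,0,0,0,0.22,0,0,0,0,0,0,0.22,0,0,0])

```text
time: 8.55
position: [0.4264, -0.3505, 0.0401]
eef_rot: [[0.208, 0.978, 0.001], [0.978, -0.208, -0.0], [-0.0, 0.001, -1.0]]
wrist_force: [0.3, -0.3, 0.8]
gripper_width: 0.0458
finger_force: 0.0
```

Emit:
arm_command(targets=[0,0,0,0.027,0,0,0,0,0,0,0.027,0,0,0,-1,0,0,0.027,0,0,0,-1,0,0,0.027,0,0,0,-1,0,0,0.027,0,0,0,-1,0,0,0.027,0,0,0,-1,0,0,0.027,0,0,0,-1,0,0,0.027,0,0,0])

```text
time: 9.35
position: [0.4261, -0.3507, 0.0331]
eef_rot: [[0.209, 0.978, 0.0], [0.978, -0.209, -0.0], [-0.0, 0.0, -1.0]]
wrist_force: [0.2, -0.1, 0.4]
gripper_width: 0.0102
finger_force: 30.0
```

Emit:
arm_command(targets=[-1,0,0,-0.1,0,0,0,-1,0,0,-0.2,0,0,0,-1,0.02,0.12,-0.24,0,0,-0.06,-1,0.04,0.24,-0.24,0,0,-0.12,-1,0.06,0.36,-0.24,0,0,-0.18,-1,0.095,0.46,-0.24,0,0,-0.224,-1,0.095,0.53,-0.2,0,0,-0.224,-1,0.095,0.53,-0.15,0,0,-0.224,-1,0.095,0.53,-0.1,0,0,-0.224,-1,0.095,0.53,-0.1,0,0,-0.224])

```text
time: 10.35
position: [0.5571, -0.3545, 0.0549]
eef_rot: [[0.035, 0.999, -0.005], [0.999, -0.035, 0.002], [0.002, -0.006, -1.0]]
wrist_force: [-0.5, -0.8, -1.6]
gripper_width: 0.0099
finger_force: 30.0
```

```bash
python3 - <<'E'
from h import *
s=robot.read_state();ci=robot.camera_info("wrist")
p,d=robot.capture("wrist");cv2.imwrite("pics/w5.png",p);np.savez("w5.npz",p=p,d=d,**{k:np.array(v) for k,v in ci.items()})
print(s['time'],s['position'],s['eef_rot'],s['gripper_width'])
E
```

```text
10.35 [ 0.5570953  -0.35451197  0.05488254] [[ 0.03471716  0.99938234 -0.00544603]
 [ 0.99939524 -0.03470584  0.00215817]
 [ 0.00196783 -0.00551766 -0.99998284]] 0.00991069783184688
```

View pics/w5.png

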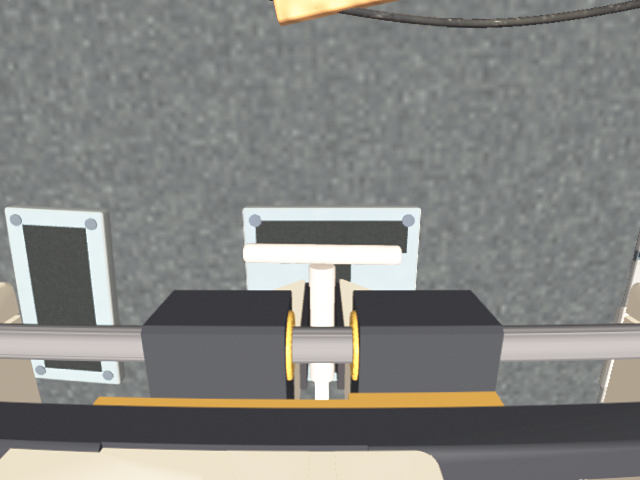

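The key is held level over its plate, with its bar at (322,254) over the outline's bar once parallax is allowed for. The emptied clamp plate is at (62,295). Lowering and releasing.

Emit:
arm_command(targets=[-1,0,0,0.04,0,0,0,-1,0,0,0.07,0,0,0,-1,0,0,0.09,0,0,0,-1,0,0,0.099,0,0,0,-1,0,0,0.099,0,0,0,-1,0,0,0.099,0,0,0])

```text
time: 11.0
position: [0.5606, -0.355, 0.0334]
eef_rot: [[0.034, 0.999, 0.0], [0.999, -0.034, -0.0], [-0.0, 0.0, -1.0]]
wrist_force: [1.1, 0.0, -0.4]
gripper_width: 0.0094
finger_force: 30.0
```

Emit:
arm_command(targets=[-1,0,0,0.002,0,0,0,-0.4,0,0,0,0,0,0,-0.4,0,0,0,0,0,0,-0.4,0,0,0,0,0,0,-0.4,0,0,-0.1,0,0,0,0,0,0,-0.25,0,0,0,0,0,0,-0.4,0,0,0,0,0,0,-0.5,0,0,0,0,0,0,-0.5,0,0,0])

```text
time: 11.9
position: [0.5631, -0.3559, 0.163]
eef_rot: [[0.034, 0.999, 0.007], [0.999, -0.034, -0.004], [-0.004, 0.007, -1.0]]
wrist_force: [0.3, -0.5, -0.4]
gripper_width: 0.0459
finger_force: 0.0
```

```bash
python3 - <<'E'
from h import *
s=robot.read_state();ci=robot.camera_info("wrist")
p,d=robot.capture("wrist");cv2.imwrite("pics/w6.png",p);np.savez("w6.npz",p=p,d=d,**{k:np.array(v) for k,v in ci.items()})
print(s['time'],s['position'],s['eef_rot'],s['gripper_width'])
E
```

```text
11.9 [ 0.56310629 -0.35586284  0.16299238] [[ 0.03421195  0.99939287  0.00658994]
 [ 0.99940797 -0.03418696 -0.00386868]
 [-0.00364104  0.00671839 -0.9999708 ]] 0.045861206637853064
```

View pics/w6.png

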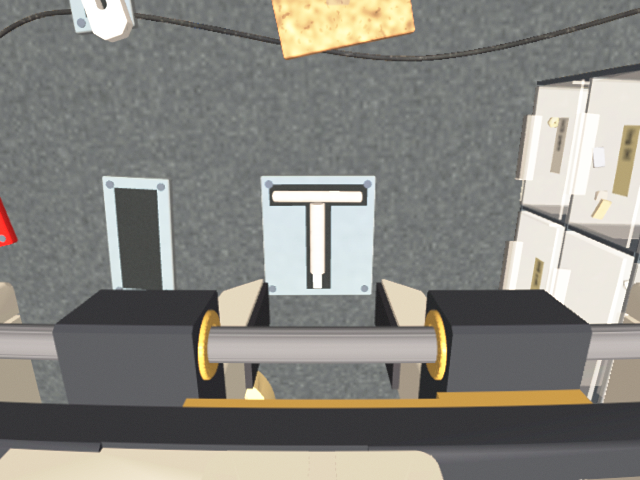

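The key lies on its outline, bar on bar, at (318,197). Next the clamp.

Emit:
arm_command(targets=[0,0.1,-0.09,0,0,0,-0.06,0,0.21,-0.18,0,0,0,-0.12,0,0.32,-0.28,0,0,0,-0.18,0,0.43,-0.38,0.06,0,0,-0.24,0,0.54,-0.47,0.12,0,0,-0.3,0,0.65,-0.57,0.18,0,0,-0.356,0,0.65,-0.57,0.24,0,0,-0.356,0,0.65,-0.57,0.3,0,0,-0.356,0,0.65,-0.57,0.36,0,0,-0.356,0,0.65,-0.57,0.36,0,0,-0.356])

```text
time: 12.95
position: [0.4211, -0.1868, 0.0659]
eef_rot: [[-0.243, 0.97, -0.005], [0.97, 0.243, 0.003], [0.004, -0.004, -1.0]]
wrist_force: [0.4, 0.5, 0.5]
gripper_width: 0.0459
finger_force: 0.0
```

```bash
python3 - <<'E'
from h import *
s=robot.read_state();ci=robot.camera_info("wrist")
p,d=robot.capture("wrist");cv2.imwrite("pics/w7.png",p);np.savez("w7.npz",p=p,d=d,**{k:np.array(v) for k,v in ci.items()})
print(s['time'],s['position'],s['eef_rot'],s['gripper_width'])
E
```

```text
12.95 [ 0.42114345 -0.1867573   0.06587505] [[-0.24325697  0.96995138 -0.0045119 ]
 [ 0.96995472  0.24327041  0.00270961]
 [ 0.0037258  -0.00371721 -0.99998615]] 0.045940248013247136
```

View pics/w7.png

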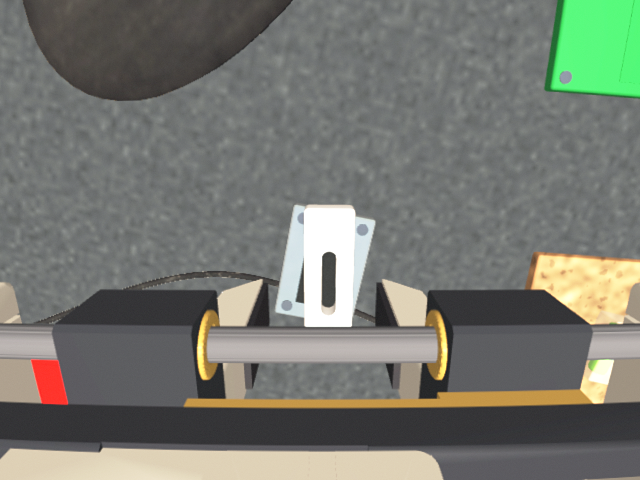

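The clamp is lined up between the jaws, with its end at (329,206). The level plate's screws are at (302,218), (362,230) and (287,305).

```bash
python3 - <<'E'
from m import *
f=np.load("w7.npz");ci={k:f[k] for k in('fx','fy','cx','cy','k1','R','t')}
w=plane(ci,[(329,207),(305,260),(354,260),(305,210),(305,325)],.018)[:,:2]*1000
a=w[3]-w[4];a/=np.linalg.norm(a);print('end',w[0],'axis',np.degrees(np.arctan2(*a[::-1])),'centre',w[0]-36*a)
w=plane(ci,[(302,218),(362,230),(287,305)],.008)[:,:2]*1000;print('lvl plate',w[1:].mean(0),np.degrees(np.arctan2(*(w[0]-w[2])[::-1])),np.degrees(np.arctan2(*(w[0]-w[1])[::-1])))
E
```

```text
end [ 415.0157 -149.2491] axis 103.42838624260015 centre [ 423.376  -184.2649]
lvl plate [ 420.8542 -182.9513] 93.76888952444227 -177.45678659910104
```

Emit:
arm_command(targets=[0,0,0,0.06,0,0,0,0,0,0,0.1,0,0,0,0,0,0,0.125,0,0,0,0,0,0,0.125,0,0,0,0,0,0,0.125,0,0,0])

```text
time: 13.5
position: [0.4236, -0.1876, 0.0372]
eef_rot: [[-0.243, 0.97, 0.0], [0.97, 0.243, 0.0], [0.0, 0.0, -1.0]]
wrist_force: [0.1, 0.8, 0.7]
gripper_width: 0.0458
finger_force: 0.0
```

Emit:
arm_command(targets=[0,0,0,0.016,0,0,0,0,0,0,0.016,0,0,0,-1,0,0,0.016,0,0,0,-1,0,0,0.016,0,0,0,-1,0,0,0.016,0,0,0,-1,0,0,0.016,0,0,0,-1,0,0,0.016,0,0,0])

```text
time: 14.2
position: [0.4237, -0.1877, 0.0331]
eef_rot: [[-0.243, 0.97, 0.0], [0.97, 0.243, -0.0], [-0.0, 0.0, -1.0]]
wrist_force: [0.3, 0.2, 1.6]
gripper_width: 0.0237
finger_force: 30.0
```

Emit:
arm_command(targets=[-1,0,0,-0.1,0,0,0,-1,0,0,-0.2,0,0,0,-1,-0.12,-0.03,-0.24,0,0,0.1,-1,-0.26,-0.06,-0.24,0,0,0.2,-1,-0.4,-0.1,-0.24,0,0,0.3,-1,-0.54,-0.13,-0.24,0,0,0.411,-1,-0.68,-0.167,-0.22,0,0,0.411,-1,-0.68,-0.167,-0.16,0,0,0.411,-1,-0.68,-0.167,-0.1,0,0,0.411,-1,-0.68,-0.167,-0.1,0,0,0.411])

```text
time: 15.2
position: [0.4226, -0.3603, 0.0555]
eef_rot: [[0.076, 0.997, -0.004], [0.997, -0.076, 0.004], [0.004, -0.004, -1.0]]
wrist_force: [-0.1, 1.2, -1.3]
gripper_width: 0.0232
finger_force: 30.0
```

Emit:
arm_command(targets=[-1,0,0,0.04,0,0,0,-1,0,0,0.07,0,0,0,-1,0,0,0.09,0,0,0,-1,0,0,0.099,0,0,0,-1,0,0,0.099,0,0,0,-1,0,0,0.099,0,0,0])

```text
time: 15.8
position: [0.4246, -0.3628, 0.0334]
eef_rot: [[0.077, 0.997, 0.0], [0.997, -0.077, -0.0], [-0.0, 0.0, -1.0]]
wrist_force: [0.0, 0.4, -1.7]
gripper_width: 0.0234
finger_force: 30.0
```

Emit:
arm_command(targets=[-1,0,0,0.002,0,0,0,-0.1,0,0,0,0,0,0,-0.1,0,0,0,0,0,0,-0.1,0,0,0,0,0,0,-0.1,0,0,-0.1,0,0,0,0,0,0,-0.25,0,0,0,0,0,0,-0.4,0,0,0,0,0,0,-0.5,0,0,0,0,0,0,-0.5,0,0,0])

```text
time: 16.7
position: [0.4266, -0.3642, 0.1621]
eef_rot: [[0.077, 0.997, 0.005], [0.997, -0.077, -0.005], [-0.004, 0.005, -1.0]]
wrist_force: [1.0, 0.1, -0.2]
gripper_width: 0.046
finger_force: 0.0
```

```bash
python3 - <<'E'
from h import *
s=robot.read_state();ci=robot.camera_info("wrist")
p,d=robot.capture("wrist");cv2.imwrite("pics/w8.png",p);np.savez("w8.npz",p=p,d=d,**{k:np.array(v) for k,v in ci.items()})
print(s['time'],s['position'],s['eef_rot'],s['gripper_width'])
E
```

```text
16.7 [ 0.42655857 -0.36416799  0.16205056] [[ 0.07739972  0.99698795  0.00493132]
 [ 0.9969902  -0.07737591 -0.00484912]
 [-0.00445294  0.0052918  -0.99997608]] 0.04597408465605578
```

View pics/w8.png

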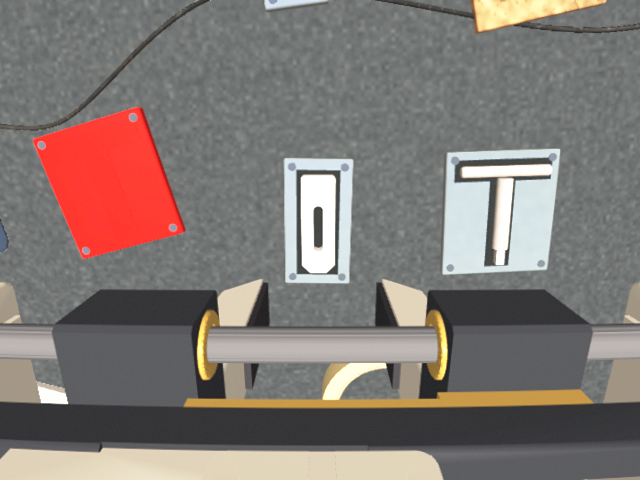

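The clamp is centred on its outline at (318,221) and the key is still in place at (505,205). Now fetching the level.

Emit:
arm_command(targets=[0,0.12,0.09,0,0,0,-0.02,0,0.25,0.19,0,0,0,-0.04,0,0.38,0.28,0,0,0,-0.06,0,0.5,0.38,0,0,0,-0.087,0,0.62,0.47,0.05,0,0,-0.087,0,0.748,0.564,0.12,0,0,-0.087,0,0.748,0.564,0.2,0,0,-0.087,0,0.748,0.564,0.28,0,0,-0.087,0,0.748,0.564,0.35,0,0,-0.087,0,0.748,0.564,0.39,0,0,-0.087])

```text
time: 17.75
position: [0.5775, -0.187, 0.0579]
eef_rot: [[0.009, 1.0, -0.004], [1.0, -0.009, 0.001], [0.001, -0.004, -1.0]]
wrist_force: [-0.7, -0.5, -0.8]
gripper_width: 0.0459
finger_force: 0.0
```

Emit:
arm_command(targets=[0,0,0,0.05,0,0,0,0,0,0,0.08,0,0,0,0,0,0,0.1,0,0,0,0,0,0,0.1,0,0,0,0,0,0,0.1,0,0,0])

```text
time: 18.25
position: [0.5797, -0.1873, 0.0362]
eef_rot: [[0.009, 1.0, 0.001], [1.0, -0.009, -0.0], [-0.0, 0.001, -1.0]]
wrist_force: [-0.5, 0.6, -0.4]
gripper_width: 0.046
finger_force: 0.0
```

Emit:
arm_command(targets=[-1,0,0,0.003,0,0,0,-1,0,0,0.003,0,0,0,-1,0,0,0.003,0,0,0,-1,0,0,0.003,0,0,0,-1,0,0,0.003,0,0,0,-1,0,0,0.003,0,0,0])

```text
time: 18.85
position: [0.5794, -0.1873, 0.0352]
eef_rot: [[0.009, 1.0, 0.0], [1.0, -0.009, -0.0], [-0.0, 0.0, -1.0]]
wrist_force: [-0.9, 0.7, 1.4]
gripper_width: 0.0145
finger_force: 30.0
```

Emit:
arm_command(targets=[-1,0,0,-0.1,0,0,0,-1,0,0,-0.2,0,0,0,-1,0,-0.12,-0.24,0,0,0,-1,0,-0.25,-0.24,0,0,-0.03,-1,0.01,-0.38,-0.24,0,0,-0.06,-1,0.011,-0.51,-0.24,0,0,-0.085,-1,0.011,-0.636,-0.22,0,0,-0.085,-1,0.011,-0.636,-0.16,0,0,-0.085,-1,0.011,-0.636,-0.1,0,0,-0.085,-1,0.011,-0.636,-0.1,0,0,-0.085])

```text
time: 19.85
position: [0.4191, -0.1828, 0.0589]
eef_rot: [[-0.058, 0.998, -0.002], [0.998, 0.058, 0.001], [0.001, -0.002, -1.0]]
wrist_force: [0.2, 1.2, -0.2]
gripper_width: 0.0145
finger_force: 30.0
```

Emit:
arm_command(targets=[-1,0,0,0.04,0,0,0,-1,0,0,0.07,0,0,0,-1,0,0,0.09,0,0,0,-1,0,0,0.099,0,0,0,-1,0,0,0.099,0,0,0,-1,0,0,0.099,0,0,0])

```text
time: 20.45
position: [0.4206, -0.183, 0.0353]
eef_rot: [[-0.058, 0.998, 0.0], [0.998, 0.058, -0.0], [-0.0, 0.0, -1.0]]
wrist_force: [-0.8, 0.0, -0.9]
gripper_width: 0.0149
finger_force: 30.0
```

Emit:
arm_command(targets=[-1,0,0,0.002,0,0,0,-0.4,0,0,0,0,0,0,-0.4,0,0,0,0,0,0,-0.4,0,0,0,0,0,0,-0.4,0,0,-0.1,0,0,0,-0.4,0,0,-0.25,0,0,0,0,0,0,-0.4,0,0,0,0,0,0,-0.6,0,0,0,0,0,0,-0.6,0,0,0])

```text
time: 21.35
position: [0.4241, -0.1841, 0.1904]
eef_rot: [[-0.057, 0.998, 0.008], [0.998, 0.058, -0.005], [-0.006, 0.008, -1.0]]
wrist_force: [1.5, -0.5, -0.1]
gripper_width: 0.0445
finger_force: 0.0
```

```bash
python3 - <<'E'
from h import *
s=robot.read_state();ci=robot.camera_info("wrist")
p,d=robot.capture("wrist");cv2.imwrite("pics/w9.png",p);np.savez("w9.npz",p=p,d=d,**{k:np.array(v) for k,v in ci.items()})
print(s['time'],s['position'],s['eef_rot'],s['gripper_width'])
E
```

```text
21.35 [ 0.4240879  -0.18410834  0.19040426] [[-0.05748939  0.99831357  0.00806156]
 [ 0.99833051  0.05753177 -0.00512689]
 [-0.00558204  0.00775336 -0.99995436]] 0.04445741302245431
```

View pics/w9.png

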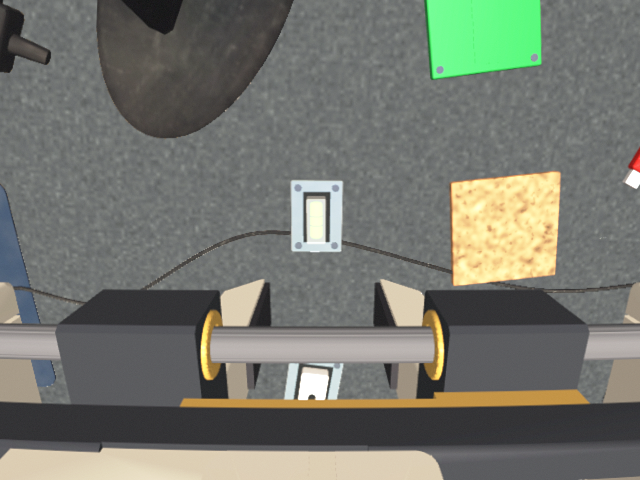

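The level is centred on its outline at (316,217), and the cork is empty again. All three tools are on their own plates, so I'm handing in.

```bash
python3 -c "
from bench import robot
print(robot.close_job())"
```

```text
the job is handed in; nothing more can be done
None
```

The chuck key, step clamp and spirit level are each back on their own outline, the key with its bar on the bar, and the tape roll and USB stick were never touched; I handed the job in at about 21 s, and the hand-in gave no verdict back.

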